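Lock the tilt-out bin open with its treadle

TASK

The bin has to stand tilted out while somebody peels vegetables: with the gripper press its red treadle down firmly onto its stop (some 15 newtons, never leaning on it with more than 35) and hold it there a moment, then, still holding it down, slide it sideways until its steel tongue is well under the yellow catch, and let go so that the catch keeps the treadle down and the bin open. Work the bin by the treadle only, without touching the bin, and leave the mug, tiffin carrier, gasket ring and spoon where they stand.

Things in the scene. Friction and masses are not known exactly. Their poses are not given: they have to be found in the camera images.
- station: Fixed stand: steel foot strip, grey bearing blocks 66 mm high, stainless rail 250 mm high at x = +140 mm. Origin on the counter; x points away from the treadle's free end, towards the rail; y left seen from that end; z up. A hinge shaft (radius 7 mm) for treadle and bin runs along y at x = +90, z = 50 mm. Place and yaw vary.
- catch_foot (a point): Point on the counter (z = 0) under the fixed yellow catch, a C-bracket 22 mm long in station x, open to +y. Along station y from here: black rubber stop on the lower jaw -15 to +65 mm, upper jaw (6 mm thick) -20 to +22 mm; 15 mm gap between them. Catch height varies and is NOT reported: top of the rubber 15 to 40 mm above the counter, so the stop must be felt.
- pad: Red pedal pad of the treadle, 90 (x) by 70 (y) by 8 mm, rims 6 mm wide, 8 mm high along both sides. Origin: centre of its top face, 150 mm from the shaft; z normal to it, x to the shaft, y to the bin. Starts 77 mm high, tilted 0.15 rad, free end up; sinks 27 to 52 mm. At its middle: 3 to 5 N starts it, 6 to 8 N just before the stop, then 8 N more per mm on the rubber stop. Springs back up if not caught.
- tongue (a point): Outer end of the steel tongue, a round bar 10 mm thick that sticks out 40 mm beyond the pad's -y edge towards the catch; the point is on its axis. The bar comes to rest on the rubber stop when the treadle is down.
- shaft (a joint): Turn of treadle and bin together, rad: 0 = treadle up, bin upright; grows as the treadle goes down and the bin tilts out towards the treadle's free end. The stop comes somewhere between 0.18 and 0.36; held by the catch it rests about 0.03 less than that.
- slider (a joint): Sideways place of the treadle on the shaft, m: 0 to 0.040, growing towards the catch (station -y). Starts at 0 to 0.008; takes 1 N plus rubbing on the stop, stays where left. The tongue meets the upper jaw at about 0.013, passes under it only when within 4 mm of the stop, and is well under from 0.030 on.
- bin_shell: Green slim plastic bin, 85 mm (x) by 170 mm (y) by 185 mm high, open on top, beside the treadle on its +y side (centre 190 mm from the pad's). Origin: centre of its underside, 20 mm above the shaft; z along its height.
- mug: Blue ceramic mug, 82 mm across, 95 mm high, handle at +y; origin under its centre. Bystander.
- tiffin: Steel tiffin carrier, three tiers, 120 mm across its side bars, 194 mm high with handle; origin under its centre. Bystander.
- gasket: Black rubber gasket ring, 104 mm across, 7 mm high, lying flat; origin under its centre. Bystander.
- spoon: Wooden spoon, 260 mm long along its x, lying flat; origin near its middle. Bystander.

How it is judged:
By the outcome, as a careful person would: the job done as asked, in the order asked, and still so for the second after the job is handed in, with the robot touching nothing.
It also fails if it takes over 58 s, if anything falls off the work surface, if the arm or the gripper's body presses on something with over 40 N, if the wrist force passes 120 N, or if a joint passes its speed limit or range.

ROBOT

A 7-joint arm with a two-finger parallel gripper is mounted at the origin on the work surface. World frame = base frame: x ahead of the robot, y to its left, z up, the work surface at z = 0. Lengths are in mm, angles in rad, forces in N, time in s.
With the tool pointing down it reaches from about 425 to 950 mm from the base axis. Payload 16.7 kg.
Tool frame: the origin (TCP) lies on the mounting face of the last link; the fingertips stand 199 mm ahead of it and the grasp point (between the pads) lies 180 mm ahead of it; z points along the fingers, y is the direction in which the jaws open and shut (so a half turn about z gives the same grasp; the last joint's range is limited). The gripper opens to 94 mm and grips with 3 to 60 N. Pads are 16 mm wide; open, the fingers measure 119 mm over their backs; the gripper's body (75 mm by 177 mm) begins 78 mm behind the grasp point.
Start: joints at [-1.5, 0.426, 0.074, 1.606, -0.034, 1.111, -0.067], TCP at [147.847, 658.581, 404.667] pointing down, gripper open.
Joint ranges: [-2.85, 2.85], [-0.5, 2.14], [-1.23, 1.37], [0.21, 2.46], [-1.02, 4.16], [0.16, 2.05], [-2.73, 2.73]. Speed limits (rad/s): [1.89, 1.89, 2.39, 2.39, 3.01, 3.01, 3.01].

INTERFACE

Orientations are given as a unit quaternion [w, x, y, z].
In Python, from workcell import env gives the robot as it stands.
- The arm moves only by the tool carry_out, never from a script. Its argument "series" is a list that holds one entry, the list of rows, each a list of 7 numbers: the opening, from -1 (shut) to 1 (fully open), so that 0 is half open, then the shift along the tool's x, y, z in m, then the turn, a rotation vector about the tool's x, y, z in rad. In form: [[[gripper, dx, dy, dz, wx, wy, wz], ...]]. A call has 1 to 10 rows; each row shifts and turns the commanded pose from where the row before left it, along the tool's axes as they then stand; what a row does not reach is not made up. A row lasts 1/8 s, in which the tool goes at most 62.5 mm and 10.7 degrees, less where a joint would pass 70% of its speed; a pose out of reach is approached as far as the arm can. A call with a gripper value outside its range is refused whole. The fingers move at their own pace and stop on an object; the grip force is fixed at half the most. Time passes only in rows, so rows that do not move let the fingers close. It gives the time, the measured TCP pose, the force and the opening at its end, in the units of the state.
- env.state(): the state, without advancing time (a new reading comes with each control period).
- env.get_image(name): name is "scene" or "top"; returns the picture (400x640x3 uint8, red, green, blue); there is no depth.
- env.calibration(name): a dict with "fx", "fy", "cx", "cy" (pixels), "eye" and "rotation" of the camera in the world. Camera axes: x right, y down, z forward; pixel columns grow to the right and rows downward; lengths in mm; the calibration is good to about 2 mm. A picture is of the moment at which its call begins. calibration takes no time and is no camera call.
- env.job_done(): hands the job in, once; it reports no verdict.
The state is a dict: "time": time; "joint_positions": joint angles; "dq": joint speeds; "joint_torque": joint torques, N m; "tool_pos": TCP position; "eef_rot": TCP orientation; "ft_force": force on the tool from outside, world axes, zero at the start; "moment": the same for the moment, N m; "opening": finger opening in mm.
Only numpy, scipy, OpenCV 4.12 (cv2) and the standard library are available. Lean on these libraries where they do the work, as an engineer would, in place of code of your own. Each camera call takes 0.05 s, during which the arm holds its last target.

## Working session

There is one attempt and no reset: what is moved stays moved. The work goes in short steps, Python scripts to look and compute and a tool call to move; the robot and the scene stay as the last step left them, time stands still between calls to the robot, and variables do not carry over. Pictures are saved under pics/ and viewed, and the job is handed in when it is done.

Besides the shell and the picture viewer there is one more tool, called as a command line: name --argument value ..., lists and objects as JSON in quotes. carry_out: Moves the arm, as the interface text tells. Its arguments: {"type":"object","properties":{"series":{"type":"array","items":{"type":"array","items":{"type":"array","items":{"type":"number"}}}}},"required":["series"]}

```bash
ls; mkdir -p pics; python3 - <<'E'
from workcell import env
import cv2
for n in("scene","top"):
    im=env.get_image(n); cv2.imwrite(f"pics/{n}0.png",im[:,:,::-1])
    print(n,env.calibration(n))
print(env.state())
E
```

```text
pics
scene {'fx': 459.12513371639625, 'fy': 459.12513371639625, 'cx': 319.41541686499966, 'cy': 201.48850387541634, 'eye': array([ 976.5980866 ,  634.79440421, 1205.23018988]), 'rotation': array([-0.08195556,  0.30977762,  0.91235097, -0.25482703])}
top {'fx': 400.0850427892294, 'fy': 400.0850427892294, 'cx': 318.964385973831, 'cy': 199.40151731523133, 'eye': array([ 435.32858717,  104.84735419, 1107.88806511]), 'rotation': array([-0.03353085,  0.7157648 , -0.69612656,  0.04431971])}
{'time': 0.1, 'joint_positions': array([-1.4995071 ,  0.42664372,  0.07384509,  1.60655307, -0.03409809,
        1.11079183, -0.06709074]), 'dq': array([-0.0006902 , -0.00019912,  0.00094018, -0.00333817,  0.00041565,
       -0.00051642, -0.00058594]), 'joint_torque': array([ 8.36578896e-03, -9.37477326e+01,  3.67651530e+00, -4.55045557e+01,
       -4.87110985e-02,  1.67347788e-02,  5.63376119e-07]), 'tool_pos': array([147.79519901, 658.44268223, 404.05800073]), 'eef_rot': array([-2.45258260e-05,  1.10177766e-01,  9.93911735e-01, -5.67998476e-04]), 'ft_force': array([ 0.08388667,  0.29307343, -0.15248261]), 'moment': array([-0.01559537,  0.0344199 , -0.04347135]), 'opening': 94.02374555363343}
```

View pics/scene0.png

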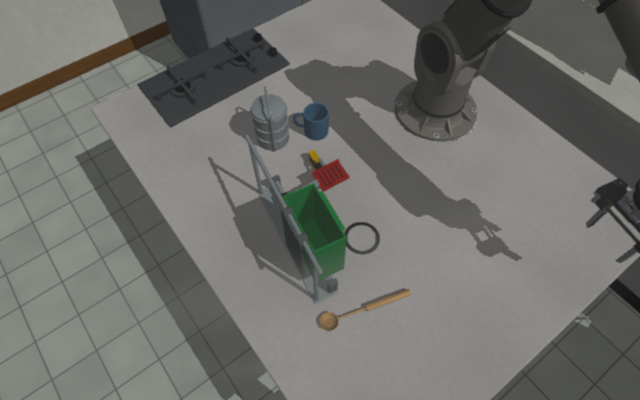

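View pics/top0.png

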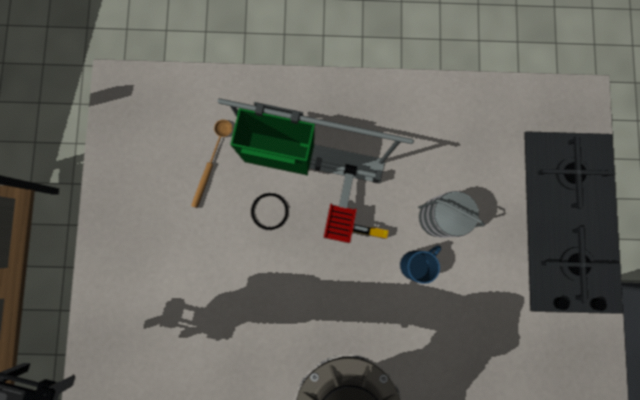

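The scene picture shows the red pad at about (331,175) with the yellow catch at (315,158). The top picture shows the pad at (340,223) and the catch at (379,233), with the mug at (420,265) and the tiffin at (452,214). I'll enlarge both.

```bash
python3 - <<'E'
import cv2
a=cv2.imread("pics/top0.png")[150:290,290:490]; cv2.imwrite("pics/top0c.png",cv2.resize(a,None,fx=4,fy=4,interpolation=cv2.INTER_CUBIC))
a=cv2.imread("pics/scene0.png")[130:220,260:380]; cv2.imwrite("pics/scene0c.png",cv2.resize(a,None,fx=6,fy=6,interpolation=cv2.INTER_CUBIC))
E
```

```text
(no output)
```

View pics/top0c.png

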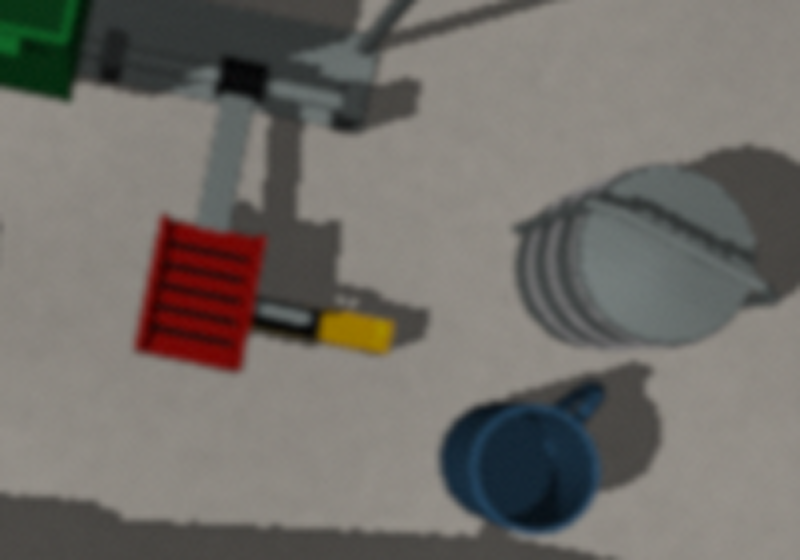

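View pics/scene0c.png

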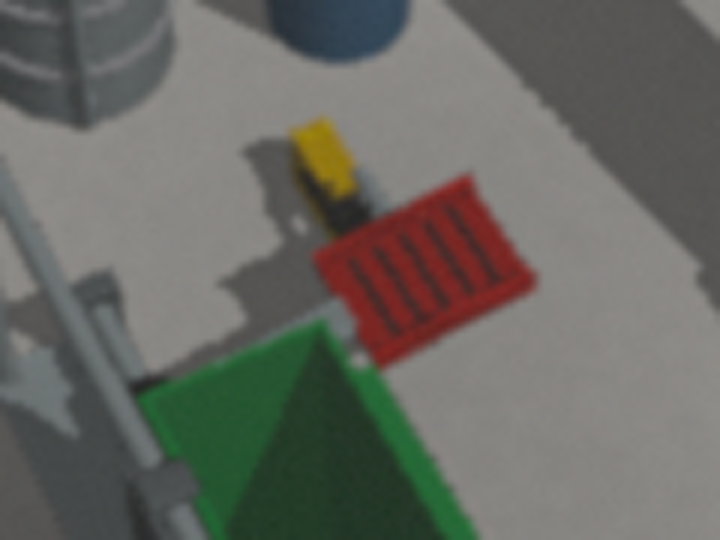

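```bash
cat > h.py <<'E'
import numpy as np
from scipy.spatial.transform import Rotation as R
from workcell import env
def cam(n):
    c=env.calibration(n); q=c['rotation']; return c,R.from_quat([q[1],q[2],q[3],q[0]]).as_matrix()
def proj(n,P):
    c,M=cam(n); p=(np.atleast_2d(P)-c['eye'])@M
    return np.c_[c['fx']*p[:,0]/p[:,2]+c['cx'],c['fy']*p[:,1]/p[:,2]+c['cy']]
def ray(n,uv,z):
    c,M=cam(n); d=M@np.array([(uv[0]-c['cx'])/c['fx'],(uv[1]-c['cy'])/c['fy'],1]); return c['eye']+d*(z-c['eye'][2])/d[2]
E
python3 - <<'E'
from h import *
from scipy.optimize import least_squares
t=np.array([(162,217),(266,236),(241,370),(136,350)])/4+[290,150]
s=np.array([(378,367),(316,258),(470,176),(537,283)])/6+[260,130]
# order: shaft/+y, shaft/-y, free/-y, free/+y
L=np.array([(45,35,8),(45,-35,8),(-45,-35,8),(-45,35,8)])
def pts(p,tilt=.15):
    x,y,yaw,z=p
    M=R.from_euler('z',yaw).as_matrix()@R.from_euler('y',tilt).as_matrix()
    return L@M.T+[x,y,z]
def f(p): return np.r_[(proj('top',pts(p))-t).ravel(),(proj('scene',pts(p))-s).ravel()]
r=least_squares(f,[435,50,0,77]); print(r.x); print(r.fun.round(1))
for p in [(t.mean(0))]: print(ray('top',p,85))
print(ray('scene',s.mean(0),85))
print(pts(r.x))
# catch top corners (top cam crop)
for uv in [(322,310),(395,318),(390,353),(317,345)]:
    print('catch',[ray('top',np.array(uv)/4+[290,150],z)[:2].round(1) for z in (36,61)])
for uv in [(290,130),(325,120),(356,185),(318,195)]:
    print('catch s',[ray('scene',np.array(uv)/6+[260,130],z)[:2].round(1) for z in (36,61)])
print('mug',ray('top',np.array((535,467))/4+[290,150],95))
print('tiffin',ray('top',np.array((665,258))/4+[290,150],150))
for uv in [(75,0),(70,98)]: print('bin', [ray('top',np.array(uv)/4+[290,150],z)[:2] for z in(70,250)])
E
```

```text
[ 4.87779284e+02  3.46893010e+01 -1.75516031e-01  6.60872804e+01]
[-0.4 -0.1 -0.2  0.6 -0.   0.6 -0.6  0.1 -0.5 -0.3 -0.9  0.4 -0.4  0.3
 -0.3 -0.6]
[488.73407134  34.49442299  85.        ]
[492.84577018  41.81458332  85.        ]
[[538.87909808  61.17332803  67.27273311]
 [526.6559596   -7.75123135  67.27273311]
 [439.03374562   7.78776469  80.72216503]
 [451.2568841   76.71232407  80.72216503]]
catch [array([482.3, -50.1]), array([481.2, -46.5])]
catch [array([478.3, -99.2]), array([477.3, -94.4])]
catch [array([454.9, -96. ]), array([454.4, -91.3])]
catch [array([458.9, -47. ]), array([458.3, -43.5])]
catch s [array([472.6, -99.1]), array([483.4, -83.4])]
catch s [array([454., -93.]), array([465.1, -77.5])]
catch s [array([466.8, -49.1]), array([477.7, -34.5])]
catch s [array([486.4, -56.1]), array([496.9, -41.3])]
mug [ 385.00086235 -176.8293065    95.        ]
tiffin [ 514.35642668 -240.52778692  150.        ]
bin [array([680.98686326, 121.08312924]), array([638.38256788, 118.26737327])]
bin [array([615.26591719, 122.41534073]), array([584.05954678, 119.36854052])]
```

Pad centre is at about (488.5, 35), yaw −0.175. The catch jaw is about 110 mm along station −y, in line with the tongue, and its top is only about 38–40 mm high. That puts the stop low. I'll approach high with shut fingers and turn the jaws along station x.

carry_out --series '[[[-1,-0.0405,-0.0368,0,0,0,0],[-1,-0.0405,-0.0368,0,0,0,0],[-1,-0.0405,-0.0368,0,0,0,0],[-1,-0.0405,-0.0368,0,0,0,0],[-1,-0.0405,-0.0368,0,0,0,0],[-1,-0.0405,-0.0368,0,0,0,0],[-1,-0.0405,-0.0368,0,0,0,0],[-1,-0.0405,-0.0368,0,0,0,0]]]'

```text
time: 1.1
tool_pos: [400.2, 298.7, 404.7]
eef_rot: [-0.0, 0.11, 0.994, 0.0]
ft_force: [0.8, 0.4, 0.0]
opening: 17.6
```

carry_out --series '[[[-1,0,0,0,0,0,0.17],[-1,0,0,0,0,0,0.17],[-1,0,0,0,0,0,0.17],[-1,0,0,0,0,0,0.17],[-1,0,0,0,0,0,0.17],[-1,0,0,0,0,0,0.17],[-1,0,0,0,0,0,0.17],[-1,0,0,0,0,0,0.17],[-1,0,0,0,0,0,0.165]]]'

```text
time: 2.22
tool_pos: [399.4, 300.2, 404.5]
eef_rot: [0.0, 0.768, 0.64, -0.0]
ft_force: [-0.1, -0.9, 0.1]
opening: 1.1
```

carry_out --series '[[[-1,-0.0433,0.0226,0,0,0,0],[-1,-0.0433,0.0226,0,0,0,0],[-1,-0.0433,0.0226,0,0,0,0],[-1,-0.0433,0.0226,0,0,0,0],[-1,-0.0433,0.0226,0,0,0,0],[-1,-0.0433,0.0226,0,0,0,0],[-1,0,0,0.05,0,0,0],[-1,0,0,0.04,0,0,0],[-1,0,0,0,0,0,0]]]'

```text
time: 3.35
tool_pos: [486.9, 20.7, 312.8]
eef_rot: [-0.001, 0.766, 0.642, -0.003]
ft_force: [0.0, -0.2, 1.0]
opening: 0.6
```

```bash
python3 - <<'E'
from workcell import env
import cv2
for n,(r,c) in {"scene":((120,230),(240,400)),"top":((150,290),(270,470))}.items():
    im=env.get_image(n); cv2.imwrite(f"pics/{n}1.png",cv2.resize(im[r[0]:r[1],c[0]:c[1],::-1],None,fx=4,fy=4,interpolation=cv2.INTER_CUBIC))
s=env.state();print(s['time'],s['tool_pos'],s['ft_force'],s['joint_positions'])
E
```

```text
3.45 [488.07826648  20.79866276 315.54918903] [0.91540298 0.05304808 0.24416336] [-0.71624005  0.26923277  0.63363121  2.1309824  -0.21989631  0.8040742
 -0.12152694]
```

View pics/scene1.png

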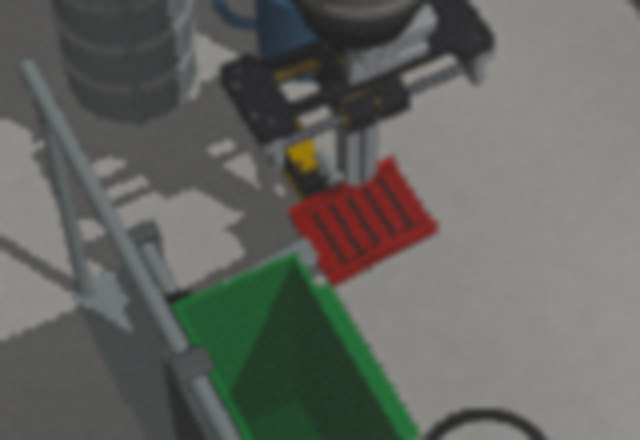

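View pics/top1.png

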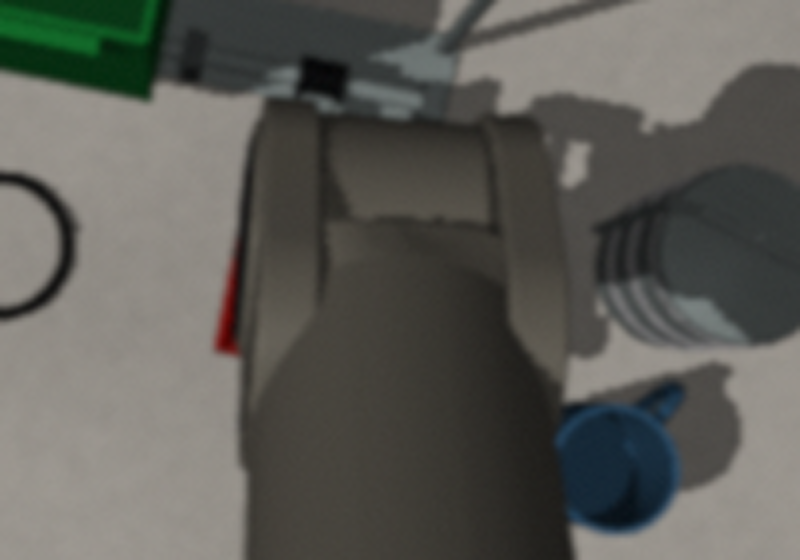

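The fingers are shut and hang in front of the pad in the scene view, with tips at crop (358,183). I'll check that against the projection.

```bash
python3 - <<'E'
from h import *
s=env.state();q=s['eef_rot'];M=R.from_quat([q[1],q[2],q[3],q[0]]).as_matrix()
print(M.round(3))
for a in(-8,8):
  for b in (-12,12):
    P=s['tool_pos']+M@np.array([a,b,199]); print(P.round(1),((proj('scene',P)-[240,120])*4).round(0))
E
```

```text
[[ 0.174  0.985 -0.   ]
 [ 0.985 -0.174 -0.   ]
 [-0.     0.    -1.   ]]
[474.9  14.9 116.6] [[361. 160.]]
[498.5  10.7 116.6] [[332. 172.]]
[477.6  30.7 116.5] [[371. 176.]]
[501.3  26.5 116.5] [[342. 188.]]
```

carry_out --series '[[[-1,0,0,0.015,0,0,0],[-1,0,0,0.012,0,0,0],[-1,0,0,0.003,0,0,0],[-1,0,0,0.003,0,0,0],[-1,0,0,0.003,0,0,0],[-1,0,0,0.002,0,0,0],[-1,0,0,0,0,0,0],[-1,0,0,0,0,0,0]]]'

```text
time: 4.45
tool_pos: [487.8, 20.9, 276.8]
eef_rot: [-0.0, 0.766, 0.643, 0.0]
ft_force: [-1.5, 0.6, 3.3]
opening: 0.7
```

```bash
cat > look.py <<'E'
import sys,cv2
from workcell import env
k=sys.argv[1]
im=env.get_image("scene"); cv2.imwrite(f"pics/s{k}.png",cv2.resize(im[120:230,240:400,::-1],None,fx=5,fy=5,interpolation=cv2.INTER_CUBIC))
s=env.state();print(s['time'],s['tool_pos'].round(2),s['ft_force'].round(2),s['moment'].round(2))
E
python3 look.py 2
```

```text
4.5 [487.76  20.89 276.82] [-1.59  0.23  3.81] [ 0.01  0.46 -0.04]
```

View pics/s2.png

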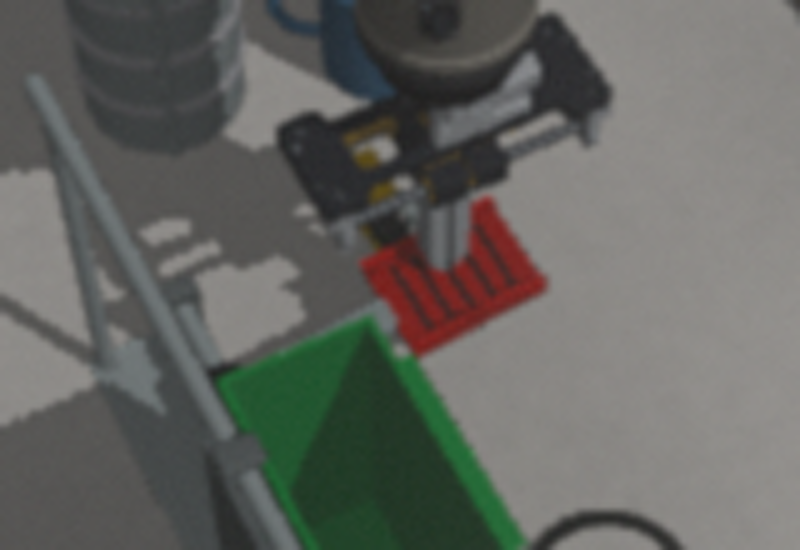

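Contact is at a tip height of 77.8 mm with 3.8 N, inside the rims near the −y side. Now pressing down.

carry_out --series '[[[-1,0,0,0.003,0,0,0],[-1,0,0,0.003,0,0,0],[-1,0,0,0.003,0,0,0],[-1,0,0,0.003,0,0,0],[-1,0,0,0.003,0,0,0],[-1,0,0,0.003,0,0,0],[-1,0,0,0.003,0,0,0],[-1,0,0,0.003,0,0,0]]]'

```text
time: 5.5
tool_pos: [487.5, 21.0, 252.3]
eef_rot: [-0.0, 0.766, 0.643, -0.0]
ft_force: [-5.4, 0.7, 6.6]
opening: 0.5
```

carry_out --series '[[[-1,0,0,0.0015,0,0,0],[-1,0,0,0.0015,0,0,0],[-1,0,0,0.0015,0,0,0],[-1,0,0,0.0015,0,0,0]]]'

```text
time: 6.0
tool_pos: [487.5, 20.9, 246.4]
eef_rot: [-0.0, 0.766, 0.643, -0.0]
ft_force: [-3.5, 2.1, 5.7]
opening: 0.4
```

carry_out --series '[[[-1,0,0,0.0015,0,0,0],[-1,0,0,0.0015,0,0,0],[-1,0,0,0.0015,0,0,0]]]'

```text
time: 6.38
tool_pos: [487.6, 20.9, 241.9]
eef_rot: [-0.0, 0.766, 0.643, -0.0]
ft_force: [-4.6, 1.8, 6.3]
opening: 0.2
```

carry_out --series '[[[-1,0,0,0.0015,0,0,0],[-1,0,0,0.0015,0,0,0]]]'

```text
time: 6.62
tool_pos: [487.7, 20.9, 239.0]
eef_rot: [-0.0, 0.766, 0.643, -0.0]
ft_force: [-3.1, 0.1, 6.6]
opening: 0.0
```

carry_out --series '[[[-1,0,0,0.0015,0,0,0],[-1,0,0,0.0015,0,0,0]]]'

```text
time: 6.88
tool_pos: [487.8, 20.9, 236.1]
eef_rot: [0.0, 0.766, 0.643, 0.0]
ft_force: [-3.5, 0.5, 6.3]
opening: 0.5
```

carry_out --series '[[[-1,0,0,0.001,0,0,0],[-1,0,0,0.001,0,0,0],[-1,0,0,0.001,0,0,0]]]'

```text
time: 7.25
tool_pos: [488.0, 20.8, 233.2]
eef_rot: [0.0, 0.766, 0.643, 0.0]
ft_force: [-1.8, 0.8, 6.5]
opening: 0.3
```

carry_out --series '[[[-1,0,0,0.001,0,0,0],[-1,0,0,0.001,0,0,0]]]'

```text
time: 7.5
tool_pos: [488.1, 20.8, 231.3]
eef_rot: [0.0, 0.766, 0.643, 0.0]
ft_force: [-2.9, 0.7, 12.1]
opening: 0.5
```

carry_out --series '[[[-1,0,0,0.0007,0,0,0],[-1,0,0,0,0,0,0]]]'

```text
time: 7.75
tool_pos: [488.2, 20.8, 230.8]
eef_rot: [0.0, 0.766, 0.642, 0.0]
ft_force: [-2.4, 0.5, 14.8]
opening: 0.3
```

carry_out --series '[[[-1,0,0,0.0005,0,0,0],[-1,0,0,0,0,0,0],[-1,0,0,0,0,0,0],[-1,0,0,0,0,0,0],[-1,0,0,0,0,0,0],[-1,0,0,0,0,0,0],[-1,0,0,0,0,0,0],[-1,0,0,0,0,0,0]]]'

```text
time: 8.75
tool_pos: [488.2, 20.8, 230.4]
eef_rot: [0.0, 0.766, 0.642, 0.0]
ft_force: [-4.6, -0.2, 18.0]
opening: 0.4
```

```bash
python3 look.py 3
```

```text
8.8 [488.2   20.76 230.39] [-4.08  0.34 18.26] [-0.05  1.03 -0.03]
```

View pics/s3.png

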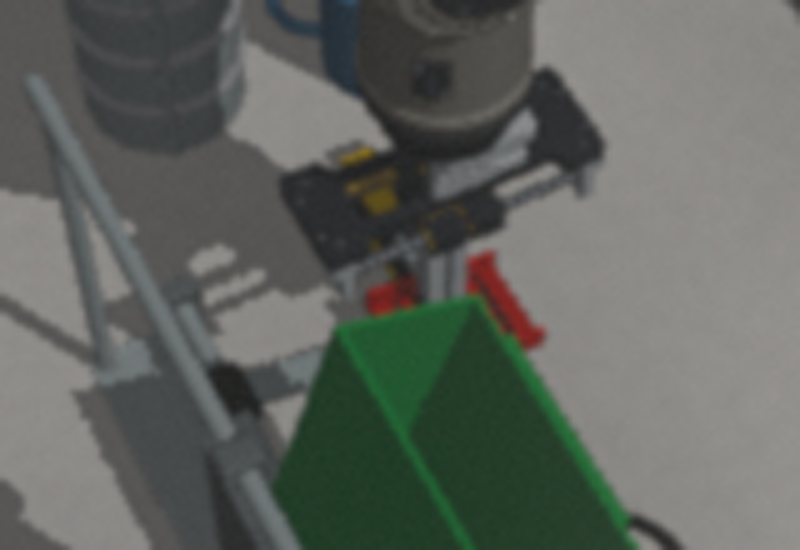

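The treadle is on its stop and has been held for over 1 s at about 18 N. The bin has tilted. Next is the slide towards the catch (tool −x).

carry_out --series '[[[-1,-0.003,0,0,0,0,0],[-1,-0.003,0,0,0,0,0],[-1,-0.003,0,0,0,0,0]]]'

```text
time: 9.18
tool_pos: [486.8, 12.9, 230.4]
eef_rot: [-0.0, 0.766, 0.643, 0.001]
ft_force: [-3.0, 8.5, 16.3]
opening: 0.4
```

```bash
python3 look.py 4
```

```text
9.225 [486.7   12.52 230.44] [-3.12  6.62 16.28] [1.66 0.77 0.04]
```

View pics/s4.png

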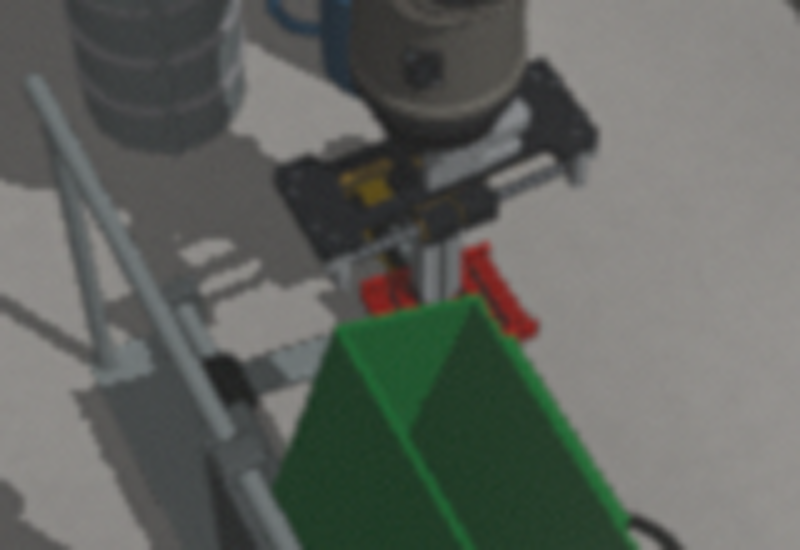

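The pad moves along with the finger: its corner went from (545,338) to (537,330). Side force is about 7–8 N. Continuing.

carry_out --series '[[[-1,-0.003,0,0,0,0,0],[-1,-0.003,0,0,0,0,0],[-1,-0.003,0,0,0,0,0]]]'

```text
time: 9.6
tool_pos: [485.2, 4.1, 230.4]
eef_rot: [-0.0, 0.766, 0.643, 0.001]
ft_force: [-3.9, 10.0, 16.3]
opening: 0.7
```

carry_out --series '[[[-1,-0.003,0,0,0,0,0],[-1,-0.003,0,0,0,0,0],[-1,-0.003,0,0,0,0,0]]]'

```text
time: 9.98
tool_pos: [483.6, -4.8, 230.4]
eef_rot: [-0.0, 0.766, 0.643, 0.001]
ft_force: [-3.2, 8.6, 16.9]
opening: 0.8
```

carry_out --series '[[[-1,-0.003,0,0,0,0,0],[-1,-0.003,0,0,0,0,0]]]'

```text
time: 10.22
tool_pos: [482.5, -10.7, 230.4]
eef_rot: [-0.0, 0.766, 0.643, 0.001]
ft_force: [-3.8, 9.0, 16.3]
opening: 0.2
```

```bash
python3 look.py 5
```

```text
10.275 [482.44 -11.06 230.39] [-3.83  8.4  16.53] [1.98 0.97 0.02]
```

View pics/s5.png

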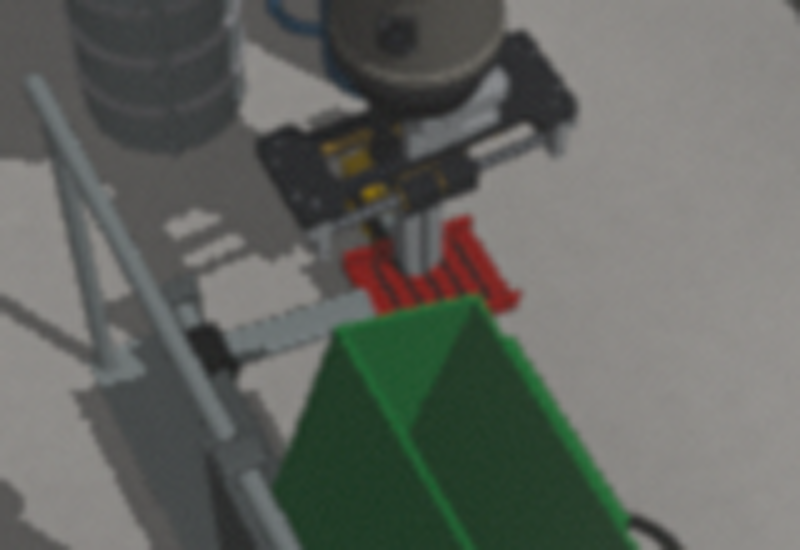

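carry_out --series '[[[-1,-0.0015,0,0,0,0,0],[-1,-0.0015,0,0,0,0,0]]]'

```text
time: 10.52
tool_pos: [482.0, -13.6, 230.4]
eef_rot: [-0.0, 0.766, 0.643, 0.001]
ft_force: [-4.6, 9.0, 17.6]
opening: 0.9
```

carry_out --series '[[[-1,-0.001,0,0,0,0,0],[-1,0,0,0,0,0,0],[-1,0,0,0,0,0,0]]]'

```text
time: 10.9
tool_pos: [481.8, -14.7, 230.4]
eef_rot: [-0.0, 0.766, 0.643, 0.001]
ft_force: [-3.9, 8.1, 17.9]
opening: 0.4
```

```bash
python3 look.py 6; python3 - <<'E'
from h import *
a=ray('scene',(349,187.6),27);b=ray('scene',(343.8,179.6),27);print(a,b,np.linalg.norm(a-b))
E
```

```text
10.95 [481.8  -14.69 230.37] [-3.89  7.91 17.03] [1.89 1.12 0.01]
[452.37124696  80.9658716   27.        ] [446.48134718  48.47122794  27.        ] 33.02412429858366
```

View pics/s6.png

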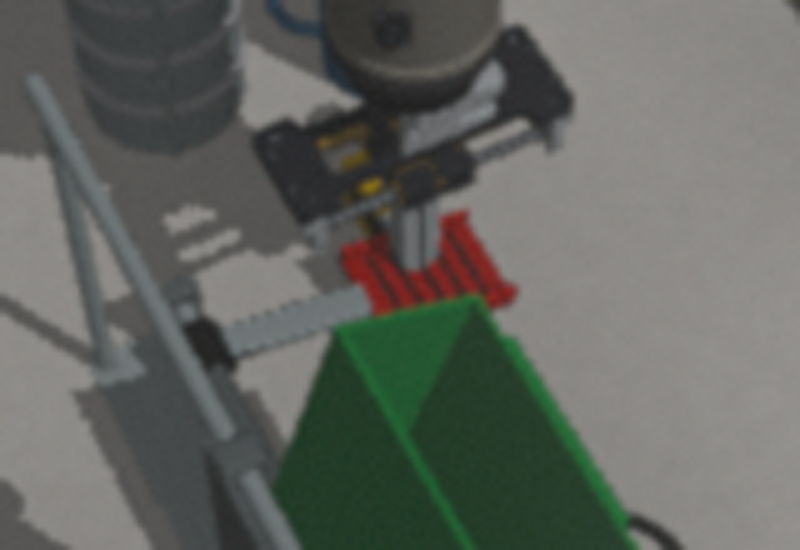

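The pad moved with the finger without slipping: 33 mm in the image against 32.3 mm at the tool, and now 36 mm in total. Next I'll lift off slowly and check that the catch takes over.

carry_out --series '[[[-1,0,0,-0.001,0,0,0],[-1,0,0,-0.001,0,0,0],[-1,0,0,-0.001,0,0,0],[-1,0,0,-0.001,0,0,0],[-1,0,0,-0.001,0,0,0],[-1,0,0,-0.001,0,0,0],[-1,0,0,-0.001,0,0,0]]]'

```text
time: 11.82
tool_pos: [481.2, -15.5, 236.8]
eef_rot: [-0.0, 0.766, 0.643, -0.0]
ft_force: [-4.2, 1.2, 6.4]
opening: 0.6
```

carry_out --series '[[[-1,0,0,-0.001,0,0,0],[-1,0,0,-0.001,0,0,0],[-1,0,0,0,0,0,0]]]'

```text
time: 12.2
tool_pos: [481.4, -15.6, 239.0]
eef_rot: [0.0, 0.766, 0.643, 0.0]
ft_force: [-0.3, 0.3, -0.8]
opening: 0.5
```

```bash
python3 look.py 7
```

```text
12.25 [481.39 -15.58 238.94] [ 0.01 -0.53  0.5 ] [-0.08  0.12 -0.04]
```

View pics/s7.png

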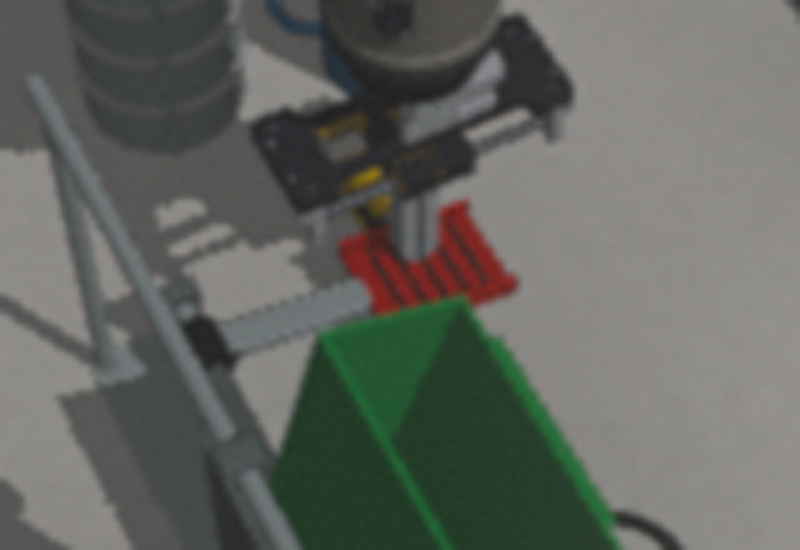

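The force fell to zero about 7–8 mm up, so the catch is holding and the bin stays tilted. Retreating upward.

carry_out --series '[[[-1,0,0,-0.01,0,0,0],[-1,0,0,-0.03,0,0,0],[-1,0,0,-0.05,0,0,0],[-1,0,0,-0.05,0,0,0],[-1,0.02,-0.04,-0.03,0,0,0],[-1,0.04,-0.02,0,0,0,0],[-1,0.055,0,0,0,0,0],[-1,0.055,0,0,0,0,0],[-1,0.055,0,0,0,0,0],[-1,0.05,0,0,0,0,0]]]'

```text
time: 13.5
tool_pos: [470.1, 267.5, 409.6]
eef_rot: [0.0, 0.766, 0.643, 0.0]
ft_force: [0.8, 0.0, -0.3]
opening: 0.3
```

carry_out --series '[[[-1,0,0,0,0,0,0],[-1,0,0,0,0,0,0],[-1,0,0,0,0,0,0],[-1,0,0,0,0,0,0]]]'

```text
time: 14.0
tool_pos: [470.2, 264.8, 409.3]
eef_rot: [-0.0, 0.767, 0.642, 0.0]
ft_force: [-0.7, 0.5, 0.5]
opening: 0.6
```

```bash
python3 - <<'E'
from workcell import env
import cv2
for n,(r,c) in {"scene":((80,340),(220,480)),"top":((90,290),(180,500))}.items():
    im=env.get_image(n); cv2.imwrite(f"pics/{n}9.png",cv2.resize(im[r[0]:r[1],c[0]:c[1],::-1],None,fx=2.3,fy=2.3,interpolation=cv2.INTER_CUBIC))
    if n=='top': cv2.imwrite("pics/top9c.png",cv2.resize(im[150:290,290:490,::-1],None,fx=4,fy=4,interpolation=cv2.INTER_CUBIC))
s=env.state();print(s['time'],s['tool_pos'],s['ft_force'])
E
```

```text
14.1 [470.1995681  265.14070956 409.2421125 ] [-0.86368009 -0.15591464 -0.7504661 ]
```

View pics/scene9.png

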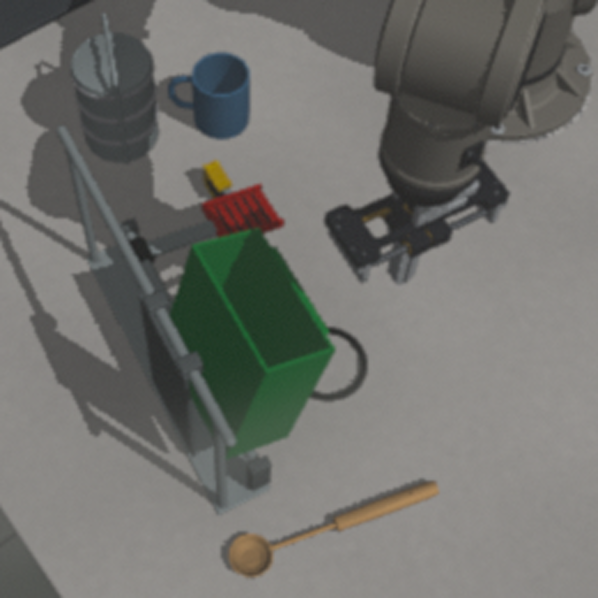

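View pics/top9c.png

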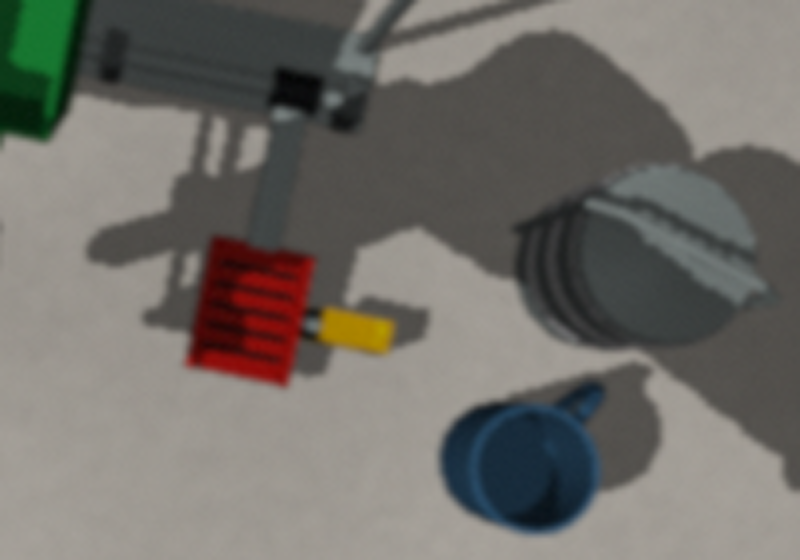

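The pictures show the pad caught low with its tongue under the yellow jaw, pad edge at crop (308,315) and jaw edge at (322,315). The bin is tilted out. The mug and tiffin have the same pixels as before, and nothing touches the robot.

```bash
python3 -c "
from workcell import env
print(env.job_done())"
```

```text
the job is handed in; nothing more can be done
None
```

The bin now stands tilted out, held by the catch, and I handed the job in at about 14 s of the 58 s allowed.

- **Press:** I pressed the treadle down with the shut fingers until I felt the stop, at a tip height of about 32 mm. I held it there for about 1 s at about 18 N. The highest force I read on the treadle was about 18 N.
- **Slide:** Still holding it down, I slid it 36 mm towards the catch with a steady side force of 8–10 N. The tongue passed under the jaw without a jolt.
- **Release:** I lifted slowly. The force fell to zero about 7–8 mm up, and the treadle stayed down.

**Last checks:**
- The last images show the treadle down with its tongue under the yellow jaw, the bin tilted and the gripper clear. The wrist force was about zero.
- The mug and tiffin carrier are at the same pixels as at the start. The ring and spoon I checked only by eye, and they look unmoved.
- The slider was not read directly. An image check after 32 mm agreed with the tool's travel to within 1 mm, so it should be at about 36 mm or more, against the 30 mm needed.
- One measurement disagreed. My camera fit put the pad about 10 mm lower than the stated 77 mm, while contact came at 77.8 mm, matching the stated height.

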